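Index the tube carousel to the next tube

ROBOT

A 6-joint arm with a two-finger parallel gripper is mounted at the origin on the work surface. World frame = base frame: x ahead of the robot, y to its left, z up, the work surface at z = 0. Lengths are in mm, angles in rad, forces in N, time in s.
With the tool pointing down it reaches from about 350 to 775 mm from the base axis. Payload 7.3 kg.
Tool frame: the origin (TCP) lies midway between the tips of the shut fingers; the grasp point (between the pads) lies 19 mm behind it (bot.grip_depth is the distance from the TCP to the grasp point, in mm); z points along the fingers, x is the direction in which the jaws open and shut, and the axes are right-handed (so a half turn about z gives the same grasp; the last joint's range is limited). The gripper opens to 92 mm and grips with 3 to 60 N. Pads are 19 mm wide; open, the fingers measure 130 mm over their backs; the gripper's body (75 mm by 190 mm) begins 47 mm behind the grasp point.
Start: joints at [-1.414, 0.342, 1.524, -0, 1.275, -0.146], TCP at [156.574, -501.128, 226.741] pointing down, gripper open.
Joint ranges: [-2.53, 2.53], [-0.77, 2.02], [0.04, 2.7], [-1, 4.14], [0.28, 2.66], [-3.11, 3.11]. Speed limits (rad/s): [2.57, 2.57, 3.14, 3.14, 3.14, 3.14].

INTERFACE

Orientations are given as [roll, pitch, yaw] about the fixed x, y, z axes, in that order (R = Rz(yaw) Ry(pitch) Rx(roll)).
In Python, from plant import bot gives the robot as it stands. The module is installed in compiled form; this text tells all that it offers.
- The arm moves only by the shell command python3 -m inch 'ROWS'. ROWS is JSON, a list that holds one entry, the list of rows, each a list of 7 numbers: the shift along the tool's x, y, z each as a share of 0.2 m, from -1 to 1, then the turn, a rotation vector about the tool's x, y, z each as a share of 45 degrees, from -1 to 1, then the closure, from -1 (fully open) to 1 (shut), so that 0 is half open. A call has exactly 10 rows; each row is the pose to reach, as a shift and turn from the pose commanded when the call began, along the tool's axes at that moment; what a row does not reach only later rows make up. A row lasts 1/8 s, in which the tool goes at most 62.5 mm and 10.7 degrees, less where a joint would pass 70% of its speed; a pose out of reach is approached as far as the arm can. A call with a number of a shift or a turn outside -1 to 1 is refused whole. A call with a gripper value outside its range is refused whole. The fingers move at their own pace and stop on an object; the grip force is fixed at half the most. Time passes only in rows, so rows that repeat a pose let the fingers close, or fill a call up. It gives the time, the measured TCP pose, the force and the opening at its end, in the units of the state.
- bot.get_obs(): the state, without advancing time (a new reading comes with each control period).
- bot.capture(name): name is "scene" or "top" or "wrist"; returns the picture (400x640x3 uint8, red, green, blue); there is no depth.
- bot.camera_params(name): a dict with "fx", "fy", "cx", "cy" (pixels), "k1" (the pictures are not rectified: a ray, as slopes to the right and down, at radius r is drawn at 1 + k1 r^2 times it, then the intrinsics apply), "R" (3x3) and "t" (3): a world point X has camera coordinates R X + t; the wrist camera has in their place "T_tool_cam" (4x4, takes a point from camera to tool coordinates, whose origin is the TCP and whose axes are the tool frame's). Camera axes: x right, y down, z forward; pixel columns grow to the right and rows downward; lengths in mm; the calibration is good to about 2 mm. A picture is of the moment at which its call begins: read the wrist's pose just before it. camera_params takes no time and is no camera call.
- bot.close_job(): hands the job in, once; it reports no verdict.
The state is a dict: "time": time; "joint_positions": joint angles; "dq": joint speeds; "tau": joint torques, N m; "tool_pos": TCP position; "tcp_rot": TCP orientation; "contact_force": force on the tool from outside, world axes, zero at the start; "moment": the same for the moment, N m; "grip_width": finger opening in mm.
Only numpy, scipy, OpenCV 4.12 (cv2) and the standard library are available. Lean on these libraries where they do the work, as an engineer would, in place of code of your own. Each camera call takes 0.05 s, during which the arm holds its last target.

TASK

A tube carousel is locked by the black spring plunger on the arm of its turntable. Without gripping it, press the plunger knob down with the fingertips and, keeping it pressed, push it round clockwise (seen from above) to the next notch of the index plate, so that the next tube stands under the nozzle. Let the plunger spring fully up there so that it locks, and leave the pots, bottle and other things around the carousel where they are.

Things in the scene. Friction and masses are not known exactly. Their poses are not given: they have to be found in the camera images.
- carousel: fixed base of the carousel, 336 mm diameter, origin at its centre on the bench. Its aluminium index plate (278 mm diameter, 30 to 40 mm above the bench) has eight equal open notches in its rim, 14 mm wide, 45 degrees apart. On its +x side, away from the plunger, a post 190 mm from the axis carries a nozzle over the tube ring, top 151 mm above the bench
- hub (a point): point on the turntable's vertical axis, at the top of its metal hub, 74 mm above the bench. The turntable is a grey disc, 204 mm diameter, top 56 mm above the bench, with a ring of eight capped tubes (68 mm from the axis, cap tops 78 mm above the bench)
- knob_top (a point): centre of the flat top of the black rubber plunger knob; moves with it. The knob is round, 42 mm diameter, 14 mm tall, its top 92 mm above the bench when up, at the end of an aluminium arm of the turntable, 147 mm from the axis. Arm 36 mm wide, top at 57 mm, boss at 61 mm
- knob_mid (a point): point inside the knob, on its axis, 7 mm below knob_top. Friction of fingertips on the pressed knob is enough to turn the table (about 1 N is needed at the knob)
- plunger (a joint): how far the plunger is pressed down, m: 0 fully up, 0.014 the stop; spring 3 N at first, 7.2 N at the stop. Up, its 10 mm round tooth locks in a notch; pressed 10 mm or more it is clear below the plate. Let go between notches it stays caught about 10 mm in; let go within 3 mm of a notch's middle it springs up and centres itself
- turntable (a joint): angle of the turntable, rad, 0 at the start, growing clockwise seen from above; one notch is pi/4 = 0.785. Light friction, about 0.1 N m; locked it has about 0.023 rad of play either way
- pot_a: loose sample pot standing beside the carousel on its robot side, clear body and white screw cap, 34 mm diameter, 48 mm tall; bystander; origin at the centre of its underside
- pot_b: a second loose sample pot, same as pot_a, on the other side; bystander; origin at the centre of its underside
- bottle: loose white reagent bottle, 72 mm diameter, 150 mm tall; bystander; origin at the centre of its underside
- beaker: loose glass beaker, 68 mm diameter, 85 mm tall; bystander; origin at the centre of its underside
- tip_box: loose closed tip box, 122 x 87 x 63 mm; bystander; origin at the centre of its underside
- pipette: loose pipette lying on the bench, 220 mm long along its x axis, up to 22 mm tall; bystander; origin about mid-length, on the bench

How it is judged:
By the outcome, as a careful person would: the job done as asked, in the order asked, and still so for the second after the job is handed in, with the robot touching nothing.
It also fails if it takes over 38 s, if anything falls off the work surface, if the arm or the gripper's body presses on something with over 40 N, if the wrist force passes 120 N, or if a joint passes its speed limit or range.

## Working session

There is one attempt and no reset: what is moved stays moved. The work goes in short steps, Python scripts to look and compute and a shell command to move; the robot and the scene stay as the last step left them, time stands still between calls to the robot, and variables do not carry over. Pictures are saved under pics/ and viewed, and the job is handed in when it is done.

```bash
mkdir -p pics; ls
python3 - <<'E'
from plant import bot
import cv2
for n in ["scene","top","wrist"]:
    o=bot.get_obs()
    cv2.imwrite(f"pics/{n}0.png",bot.capture(n)[:,:,::-1])
    print(n,bot.camera_params(n))
print(bot.get_obs())
E
```

```text
pics
scene {'fx': 465.8046464517437, 'fy': 465.8046464517437, 'cx': 318.74128152766025, 'cy': 201.06743134931273, 'k1': 0.03898782390175879, 'R': array([[ 0.81541491,  0.57856925, -0.01887215],
       [ 0.43580494, -0.63501327, -0.63783399],
       [-0.3810152 ,  0.51187476, -0.76994262]]), 't': array([-481.62068254, -178.65313992, 1488.9922455 ])}
top {'fx': 502.2895977773741, 'fy': 502.2895977773741, 'cx': 323.6885479588478, 'cy': 203.60816306916638, 'k1': -0.004250472323667083, 'R': array([[ 0.01666334, -0.9997978 , -0.01125599],
       [-0.98673172, -0.01462512, -0.16169915],
       [ 0.16150183,  0.01380109, -0.98677591]]), 't': array([  28.72646897,  553.98933421, 1036.56048265])}
wrist {'fx': 283.3887973060551, 'fy': 283.3887973060551, 'cx': 325.00507331343624, 'cy': 195.1768248068262, 'k1': 0.014194123611085994, 'T_tool_cam': array([[ 9.99999733e-01, -4.28856093e-04, -5.91933004e-04,
         1.25062681e+00],
       [ 5.65049933e-04,  9.67254738e-01,  2.53806921e-01,
        -6.89050820e+01],
       [ 4.63703358e-04, -2.53807188e-01,  9.67254722e-01,
        -1.56784935e+02],
       [ 0.00000000e+00,  0.00000000e+00,  0.00000000e+00,
         1.00000000e+00]])}
{'time': 0.15, 'joint_positions': array([-1.41400107e+00,  3.42578166e-01,  1.52477047e+00,  3.75429981e-05,
        1.27537858e+00, -1.45999254e-01]), 'dq': array([ 0.00164291, -0.00401834, -0.00318012, -0.001396  , -0.00060684,
       -0.00133069]), 'tau': array([ 8.44228452e-04, -4.31468153e+01, -2.44354105e+01,  7.16684852e-02,
        5.37393813e-02, -7.94229049e-05]), 'tool_pos': array([ 156.53682278, -500.82186478,  226.20603087]), 'tcp_rot': array([-3.14139207e+00,  1.11727293e-03, -1.26801266e+00]), 'contact_force': array([ 0.543128  , -0.29107653, -0.1757185 ]), 'moment': array([-0.01518731,  0.02243652, -0.09890629]), 'grip_width': 91.482669529427}
```

View pics/top0.png

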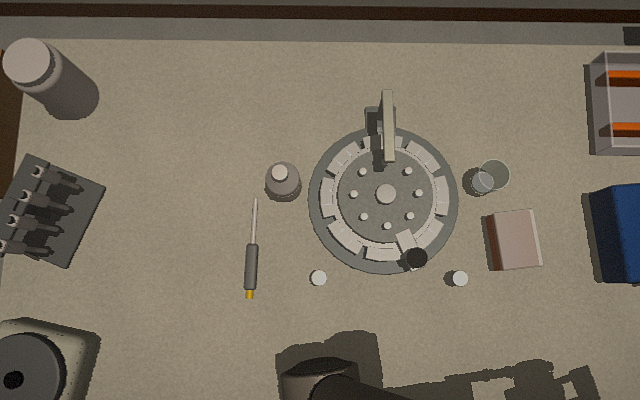

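View pics/scene0.png

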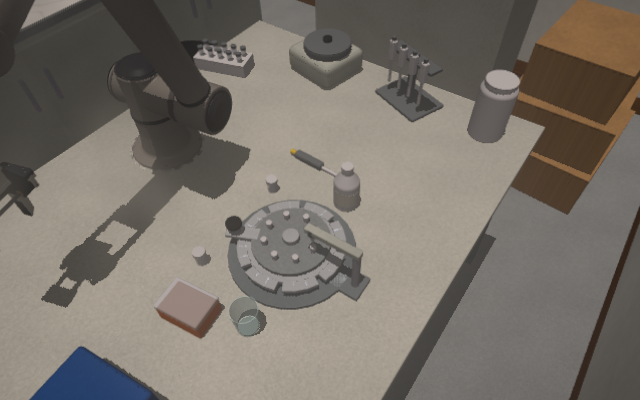

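The top picture shows the hub at about (386,194), the knob at (416,258), and the pots at (318,278) and (459,279). The nozzle post is at the top, around (388,120). Next I turn these pixels into positions.

```bash
cat > h.py <<'E'
from plant import bot
import numpy as np, cv2
from scipy.spatial.transform import Rotation as Ro
def ray(P,uv):
    K=np.array([[P['fx'],0,P['cx']],[0,P['fy'],P['cy']],[0,0,1]])
    p=cv2.undistortPoints(np.array([[uv]],float),K,np.array([P['k1'],0,0,0]))[0,0]
    return np.array([p[0],p[1],1])
def hit(name,uv,z,obs=None):
    P=bot.camera_params(name); d=ray(P,uv)
    if name=='wrist':
        T=P['T_tool_cam']; R=Ro.from_euler('xyz',obs['tcp_rot']).as_matrix()
        D=R@T[:3,:3]@d; c=R@T[:3,3]+obs['tool_pos']
    else:
        D=P['R'].T@d; c=-P['R'].T@P['t']
    return c+D*(z-c[2])/D[2]
def proj(name,X):
    P=bot.camera_params(name); c=P['R']@X+P['t']; s=c[:2]/c[2]; s=s*(1+P['k1']*(s@s))
    return s*P['fx']+[P['cx'],P['cy']]
E
python3 - <<'E'
from h import *
im=cv2.imread('pics/top0.png'); cv2.imwrite('pics/topz.png',cv2.resize(im[110:290,260:480],None,fx=3.4,fy=3.3,interpolation=cv2.INTER_CUBIC))
im=cv2.imread('pics/scene0.png'); cv2.imwrite('pics/scz.png',cv2.resize(im[160:310,180:380],None,fx=4,fy=4,interpolation=cv2.INTER_CUBIC))
h=hit('top',(386,194),74);k=hit('top',(416,258),92)
print(h,k,np.hypot(*(k-h)[:2]))
for uv in [(318,276.5),(459.5,277.5)]: print(hit('top',uv,48))
h=hit('scene',(291,236),74);k=hit('scene',(234,223),92);print(h,k,np.hypot(*(k-h)[:2]))
E
```

```text
[571.14050055 -93.43158353  74.        ] [ 437.27228886 -151.49997694   92.        ] 145.91996578271485
[397.8397171   46.76389524  48.        ]
[ 400.59525752 -249.32946885   48.        ]
[576.49466773 -97.27118739  74.        ] [ 443.09821447 -156.23845754   92.        ] 145.84838940914537
```

View pics/topz.png

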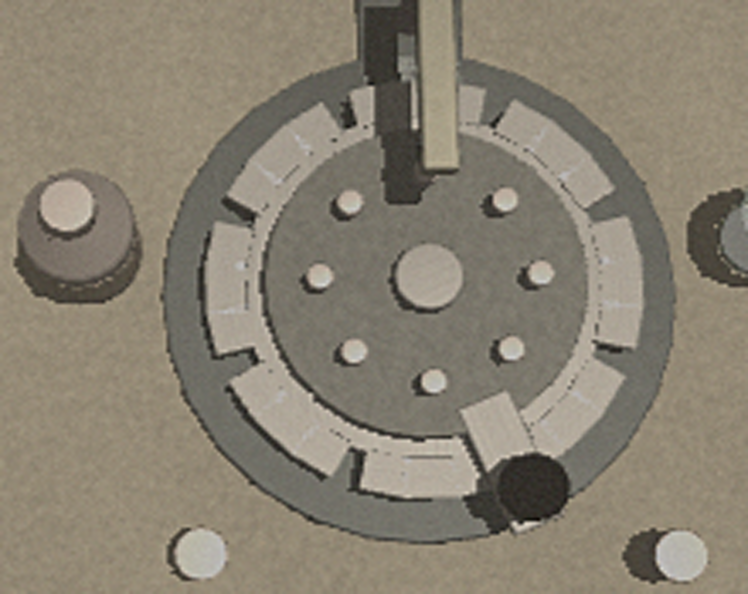

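View pics/scz.png

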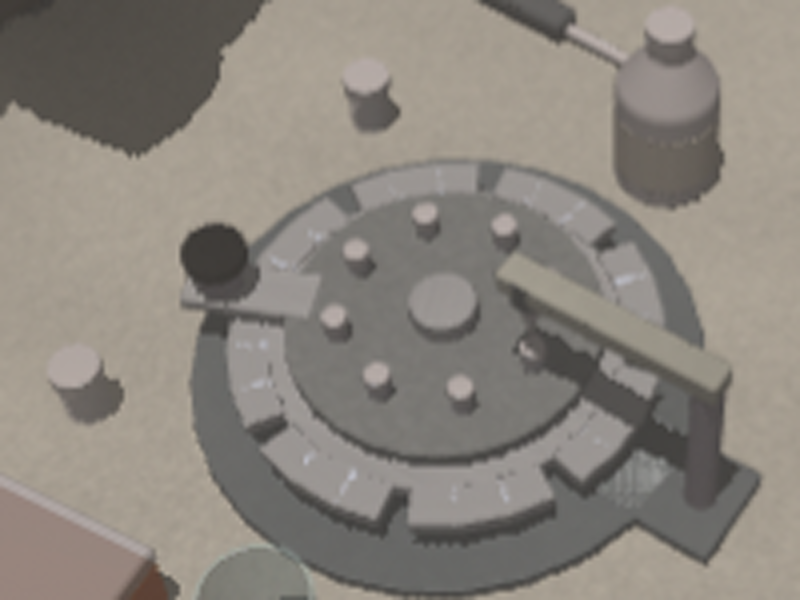

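The two cameras disagree by about 6 mm, so I'll refine with the wrist camera from above the knob.

Run:
```python
from h import *
o=bot.get_obs();R=Ro.from_euler('xyz',o['tcp_rot']).as_matrix()
print(R.T@(np.array([440,-154,190])-o['tool_pos'])/200)
```

```text
[-1.23240895 -1.86987973  0.18278227]
```

```bash
python3 -m inch '[[[-0.03,-0.05,0,0,0,0,1],[-0.1,-0.15,0,0,0,0,1],[-0.19,-0.28,0,0,0,0,1],[-0.28,-0.42,0,0,0,0,1],[-0.37,-0.56,0,0,0,0,1],[-0.46,-0.7,0,0,0,0,1],[-0.53,-0.8,0,0,0,0,1],[-0.58,-0.88,0,0,0,0,1],[-0.61,-0.93,0,0,0,0,1],[-0.62,-0.94,0,0,0,0,1]]]' && python3 -m inch '[[[-0.03,-0.05,0,0,0,0,1],[-0.1,-0.15,0.02,0,0,0,1],[-0.19,-0.28,0.04,0,0,0,1],[-0.28,-0.42,0.07,0,0,0,1],[-0.37,-0.56,0.1,0,0,0,1],[-0.46,-0.7,0.13,0,0,0,1],[-0.53,-0.8,0.15,0,0,0,1],[-0.58,-0.88,0.17,0,0,0,1],[-0.61,-0.93,0.18,0,0,0,1],[-0.61,-0.93,0.18,0,0,0,1]]]'
python3 - <<'E'
from h import *
o=bot.get_obs(); print(o)
cv2.imwrite('pics/w1.png',bot.capture('wrist')[:,:,::-1])
E
```

```text
time: 1.4
tool_pos: [299.5, -325.7, 226.9]
tcp_rot: [-3.142, -0.0, -1.266]
contact_force: [-0.6, -0.4, -0.5]
grip_width: 0.6
time: 2.65
tool_pos: [440.4, -154.5, 190.6]
tcp_rot: [3.141, 0.0, -1.267]
contact_force: [-0.3, -0.3, 0.3]
grip_width: 0.5
{'time': 2.65, 'joint_positions': array([-5.01785886e-01,  2.71456538e-01,  1.73371085e+00, -2.01508443e-04,
        1.13673643e+00,  7.65514380e-01]), 'dq': array([-0.02009122, -0.00837463,  0.00486645, -0.0069805 ,  0.00330538,
       -0.01124048]), 'tau': array([  0.65611918, -37.4669373 , -22.8474015 ,   0.18106232,
        -0.06939061,   0.1479079 ]), 'tool_pos': array([ 440.3730017 , -154.5228712 ,  190.55004969]), 'tcp_rot': array([ 3.14124524e+00,  9.77061257e-05, -1.26721551e+00]), 'contact_force': array([-0.30363243, -0.29969595,  0.33168702]), 'moment': array([-0.03092498,  0.05016504, -0.03126207]), 'grip_width': 0.45163290670020784}
```

View pics/w1.png

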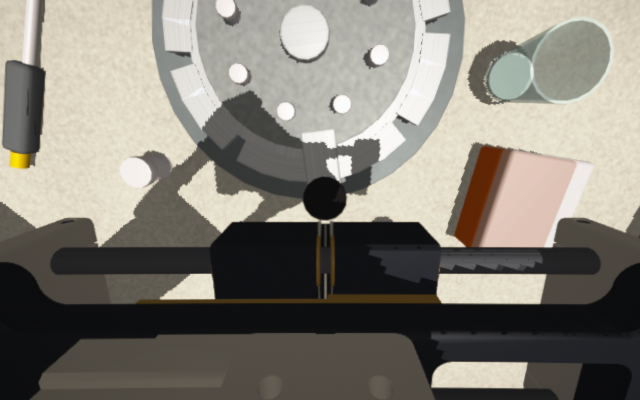

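The wrist view shows the knob centred near (325,198) and the hub near (304,33). The shut fingertips reach down to about row 222.

Run:
```python
from h import *
o={'tool_pos':np.array([440.37,-154.52,190.55]),'tcp_rot':[3.14125,1e-4,-1.2672]}
im=cv2.imread('pics/w1.png')
cv2.imwrite('pics/w1z.png',cv2.resize(im[120:240,255:395],None,fx=5,fy=5,interpolation=cv2.INTER_CUBIC))
cv2.imwrite('pics/w1h.png',cv2.resize(im[0:120,235:375],None,fx=5,fy=5,interpolation=cv2.INTER_CUBIC))
h=hit('wrist',(304,33),74,o);k=hit('wrist',(325,198),92,o);print(h,k,np.hypot(*(k-h)[:2]), np.degrees(np.arctan2(*(k-h)[[1,0]])))
for e in [(303,198),(347,198),(325,177)]:print(hit('wrist',e,92,o))
```

```text
[570.72022143 -95.88741514  74.        ] [ 439.87703522 -155.80305731   92.        ] 143.90908085704402 -155.3960344818082
[ 433.74299875 -136.19411353   92.        ]
[ 446.0109619  -175.41008425   92.        ]
[ 458.91002069 -149.85227071   92.        ]
```

View pics/w1z.png

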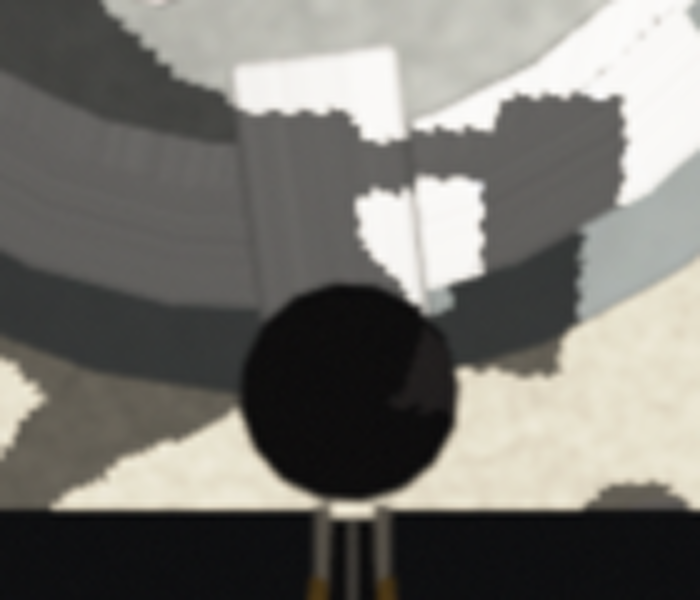

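View pics/w1h.png

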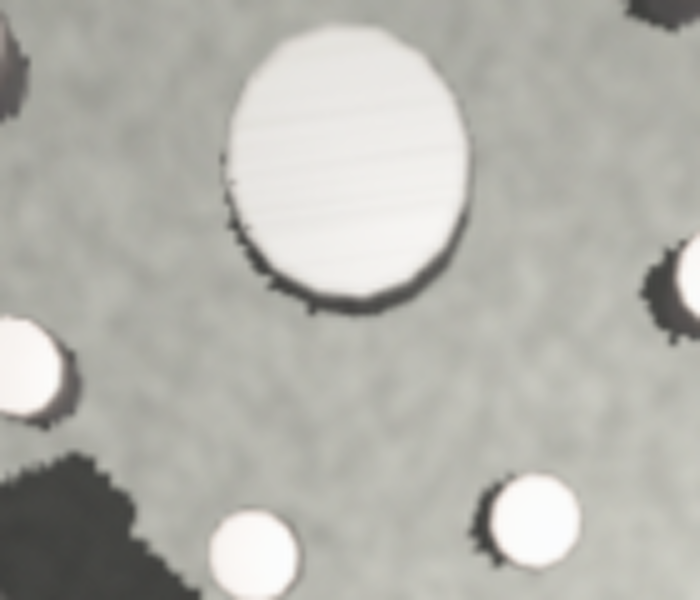

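The wrist measurement agrees with the geometry: 144 mm radius against the given 147, and a 41 mm knob. I take the knob at (439,-155), the hub at (573.3,-95.5) and the end point at (436,-42.6). I descend to z≈96 first.

```bash
python3 -m inch '[[[0,0,0.03,0,0,0,1],[0,0,0.1,0,0,0,1],[0,0.01,0.18,0,0,0,1],[0,0.01,0.26,0,0,0,1],[0,0.01,0.33,0,0,0,1],[0,0.01,0.39,0,0,0,1],[0,0.01,0.43,0,0,0,1],[0,0.01,0.46,0,0,0,1],[0,0.01,0.47,0,0,0,1],[0,0.01,0.47,0,0,0,1]]]'
python3 - <<'E'
from h import *
o=bot.get_obs(); print(o['tool_pos'],o['contact_force'])
im=bot.capture('wrist')[:,:,::-1]; cv2.imwrite('pics/w2.png',im)
cv2.imwrite('pics/s2z.png',cv2.resize(bot.capture('scene')[150:290,170:350,::-1],None,fx=4,fy=4,interpolation=cv2.INTER_CUBIC))
E
```

```text
time: 3.95
tool_pos: [438.4, -155.5, 96.9]
tcp_rot: [-3.141, -0.0, -1.268]
contact_force: [0.1, -0.5, 0.1]
grip_width: 0.2
[ 438.4457899  -155.45047875   96.85628653] [ 0.10398754 -0.45132381  0.07334003]
```

View pics/w2.png

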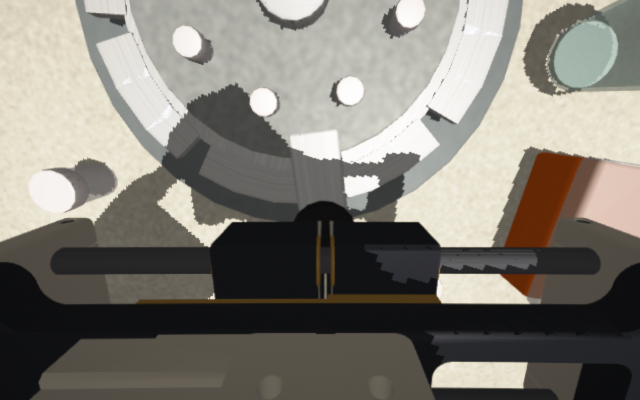

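View pics/s2z.png

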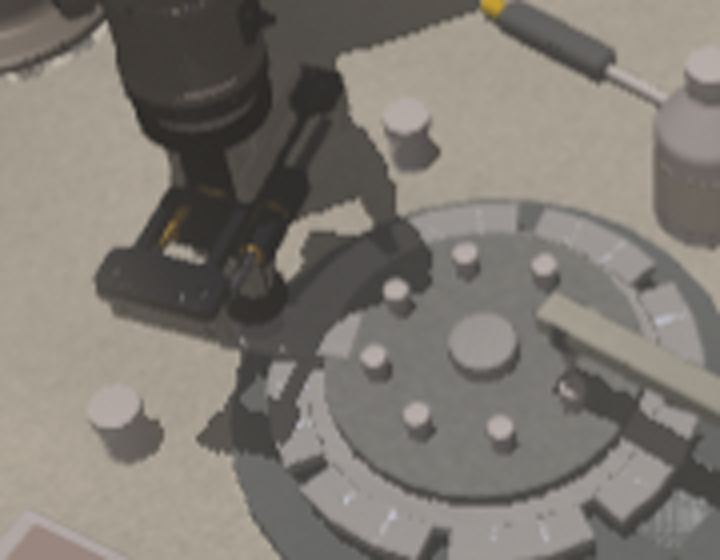

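The fingertips stand over the knob; in the wrist view its rim still shows at about (322,205). Next I press.

```bash
python3 -m inch '[[[0,0,0.01,0,0,0,1],[0,0,0.02,0,0,0,1],[0,0,0.03,0,0,0,1],[0,0,0.045,0,0,0,1],[0,0,0.055,0,0,0,1],[0,0,0.065,0,0,0,1],[0,0,0.075,0,0,0,1],[0,0,0.085,0,0,0,1],[0,0,0.09,0,0,0,1],[0,0,0.09,0,0,0,1]]]'
python3 - <<'E'
from h import *
o=bot.get_obs(); print(o['tool_pos'],o['contact_force'],o['moment'])
p=o['tool_pos'][:2]; R=Ro.from_euler('xyz',o['tcp_rot']).as_matrix()
h=np.array([573.3,-95.5]); v=p-h; print(np.hypot(*v))
for d in range(5,50,5):
    a=-np.radians(d); q=h+np.array([[np.cos(a),-np.sin(a)],[np.sin(a),np.cos(a)]])@v-p
    print(d,(R.T@[q[0],q[1],0])/200, q+p)
E
```

```text
time: 5.3
tool_pos: [438.3, -155.5, 78.8]
tcp_rot: [-3.142, -0.0, -1.268]
contact_force: [-2.2, -0.5, 7.6]
grip_width: 0.4
[ 438.34501526 -155.50530097   78.83808656] [-2.18855526 -0.54217455  7.62151759] [0.00486268 0.31427482 0.00569729]
147.6938863000238
5 [-6.42565561e-02  4.63023603e-03 -2.31085596e-05] [ 433.62875315 -143.51486075]
10 [-1.28672148e-01  3.64252439e-03 -4.58375872e-05] [ 429.97547356 -131.15899845]
15 [-1.92756535e-01 -2.95561784e-03 -6.80141011e-05] [ 427.41298016 -118.53174964]
20 [-2.56021996e-01 -1.51139748e-02 -8.94693248e-05] [ 425.96077506 -105.72921531]
25 [-3.17987042e-01 -3.27400141e-02 -1.10039971e-04] [425.62991044 -92.84883047]
30 [-3.78180082e-01 -5.56995908e-02 -1.29569484e-04] [426.42290436 -79.98862263]
35 [-4.36143011e-01 -8.38179688e-02 -1.47909234e-04] [428.33372167 -67.24646574]
40 [-4.91434695e-01 -1.16881150e-01 -1.64919643e-04] [431.34781989 -54.71933531]
45 [-5.43634333e-01 -1.54637504e-01 -1.80471252e-04] [435.44225991 -42.50257036]
```

Pressed 13 mm at 7.6 N. First half of the arc, turning the tool with the knob.

```bash
python3 -m inch '[[[-0.013,0.001,0,0,0,0.02,1],[-0.038,0.003,0,0,0,0.07,1],[-0.064,0.005,0,0,0,0.11,1],[-0.096,0.005,0,0,0,0.167,1],[-0.129,0.004,0,0,0,0.222,1],[-0.161,0.001,0,0,0,0.278,1],[-0.193,-0.003,0,0,0,0.333,1],[-0.225,-0.009,0,0,0,0.389,1],[-0.256,-0.015,0,0,0,0.444,1],[-0.256,-0.015,0,0,0,0.444,1]]]'
python3 - <<'E'
from h import *
o=bot.get_obs(); print(o['tool_pos'],o['contact_force'],o['moment'],o['tcp_rot'])
cv2.imwrite('pics/w3.png',bot.capture('wrist')[:,:,::-1])
cv2.imwrite('pics/s3z.png',cv2.resize(bot.capture('scene')[150:290,170:350,::-1],None,fx=4,fy=4,interpolation=cv2.INTER_CUBIC))
p=o['tool_pos'][:2]; R=Ro.from_euler('xyz',o['tcp_rot']).as_matrix()
h=np.array([573.3,-95.5]); v=p-h; print(np.hypot(*v),np.degrees(np.arctan2(*v[::-1])))
for d in range(5,31,5):
    a=-np.radians(d); q=h+np.array([[np.cos(a),-np.sin(a)],[np.sin(a),np.cos(a)]])@v-p
    print(d,(R.T@[q[0],q[1],0])/200, q+p)
E
```

```text
time: 6.55
tool_pos: [425.4, -105.2, 78.7]
tcp_rot: [3.141, 0.0, -1.617]
contact_force: [-3.1, 0.1, 6.2]
grip_width: 0.5
[ 425.42720894 -105.21039343   78.73633052] [-3.05504744  0.0813843   6.20618877] [ 0.05575911  0.4812435  -0.09191258] [ 3.14073061e+00  1.32682888e-04 -1.61669387e+00]
148.19127530855258 -176.242940268001
5 [-6.44914489e-02  4.38164478e-03  1.23340931e-05] [425.143593   -92.28547952]
10 [-1.29119375e-01  3.12581794e-03  1.98265360e-05] [425.98753678 -79.38503004]
15 [-1.93391920e-01 -3.75792291e-03  2.24203066e-05] [427.95261735 -66.60722522]
20 [-2.56819931e-01 -1.62171884e-02  2.00956647e-05] [431.02387927 -54.04931186]
25 [-3.18920684e-01 -3.41571559e-02  1.28703024e-05] [435.17794837 -41.80686327]
30 [-3.79221553e-01 -5.74412914e-02  7.99208952e-07] [440.38320969 -29.97305186]
```

View pics/w3.png

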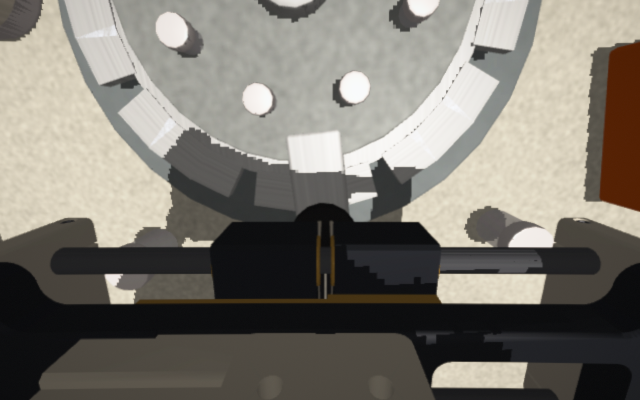

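View pics/s3z.png

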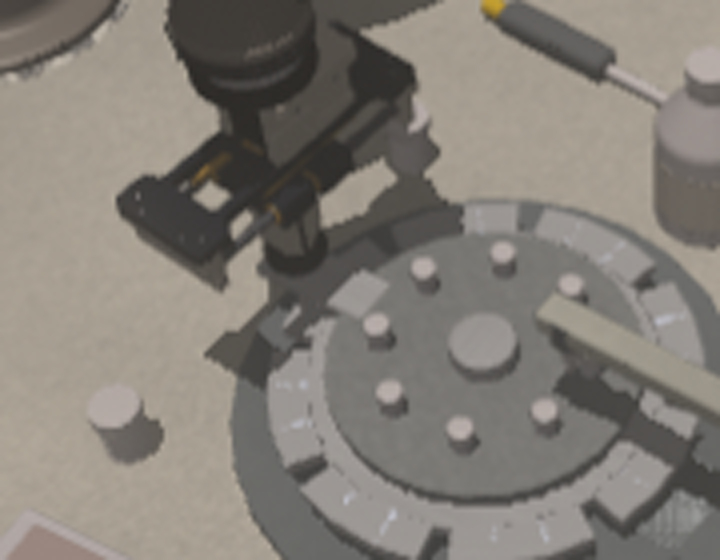

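The turntable follows (about 20° done) and the knob is still pressed. I do the remaining 24.8°.

```bash
python3 -m inch '[[[-0.018,0.001,0,0,0,0.03,1],[-0.05,0.004,0,0,0,0.085,1],[-0.09,0.005,0,0,0,0.155,1],[-0.129,0.003,0,0,0,0.222,1],[-0.168,-0.001,0,0,0,0.29,1],[-0.206,-0.006,0,0,0,0.355,1],[-0.244,-0.013,0,0,0,0.42,1],[-0.281,-0.023,0,0,0,0.488,1],[-0.305,-0.03,0,0,0,0.53,1],[-0.316,-0.0335,0,0,0,0.551,1]]]'
python3 - <<'E'
from h import *
o=bot.get_obs(); print(o['tool_pos'],o['contact_force'],o['moment'],o['tcp_rot'])
cv2.imwrite('pics/w4.png',bot.capture('wrist')[:,:,::-1])
im=bot.capture('top')[:,:,::-1];cv2.imwrite('pics/t4.png',im)
cv2.imwrite('pics/s4z.png',cv2.resize(bot.capture('scene')[150:290,170:350,::-1],None,fx=4,fy=4,interpolation=cv2.INTER_CUBIC))
cv2.imwrite('pics/t4z.png',cv2.resize(im[110:290,260:480],None,fx=3.4,fy=3.3,interpolation=cv2.INTER_CUBIC))
E
```

```text
time: 7.9
tool_pos: [434.8, -42.3, 78.6]
tcp_rot: [3.14, -0.0, -2.05]
contact_force: [-3.3, -0.2, 6.7]
grip_width: 0.6
[434.78383433 -42.33743548  78.60914891] [-3.31336455 -0.20346164  6.65799833] [ 0.13638277  0.66592284 -0.04580165] [ 3.14002524e+00 -4.29636191e-04 -2.04981949e+00]
```

View pics/w4.png

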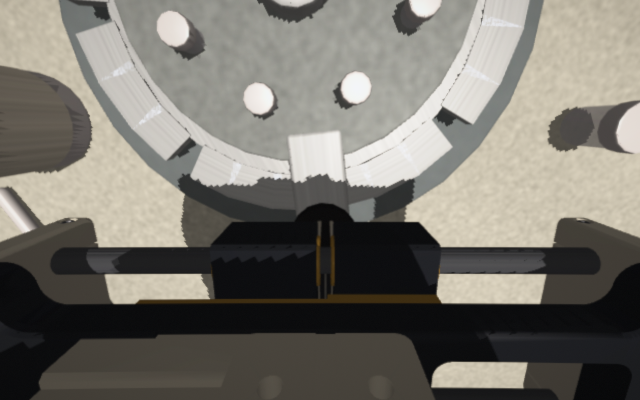

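View pics/t4z.png

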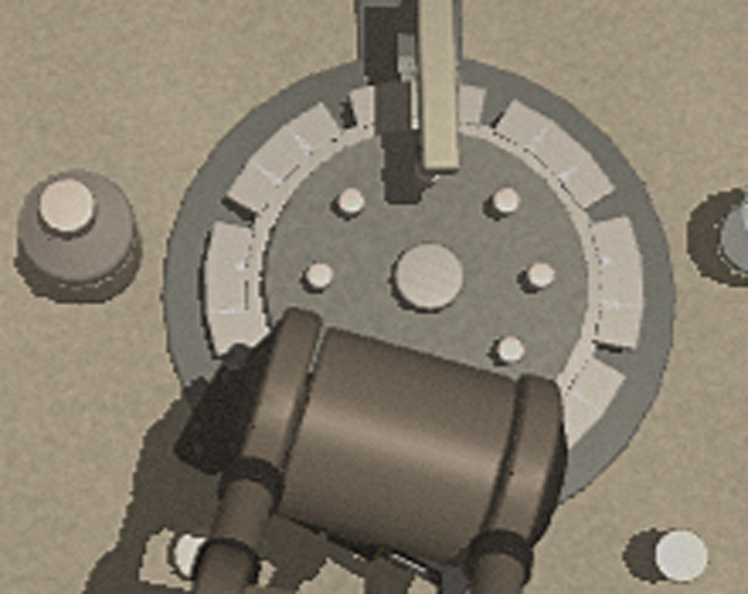

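View pics/s4z.png

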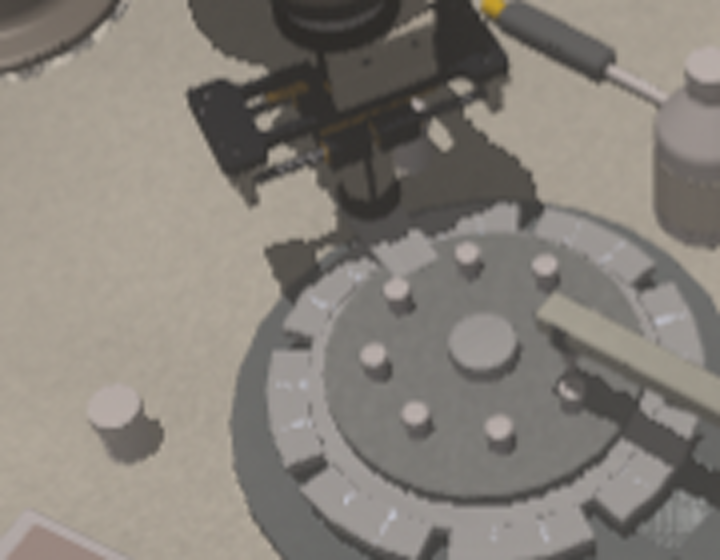

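By eye, the caps sit nearly where the previous ones stood, perhaps slightly past. I'll measure the residual angle precisely before releasing.

Run:
```python
from h import *
h=hit('top',(386.5,194),78)
def caps(im):
    g=cv2.cvtColor(im,cv2.COLOR_BGR2GRAY).astype(float); out=[]
    for cx,cy in [(348,202),(503,200),(318,276),(539.5,272.5),(510,349)]:
        u,v=260+cx/3.4-.35,110+cy/3.3-.35
        x0,y0=int(round(u))-6,int(round(v))-6
        w=g[y0:y0+13,x0:x0+13]; w=np.clip(w-np.median(w)-25,0,None)
        yy,xx=np.mgrid[y0:y0+13,x0:x0+13]
        out.append(hit('top',((w*xx).sum()/w.sum(),(w*yy).sum()/w.sum()),78)[:2])
    return np.array(out)
a=caps(cv2.imread('pics/top0.png'));b=caps(cv2.imread('pics/t4.png'))
A=a-a.mean(0);B=b-b.mean(0)
print(a.round(1),b.round(1))
print('rigid rot deg (ccw+)',np.degrees(np.arctan2((A[:,0]*B[:,1]-A[:,1]*B[:,0]).sum(),(A*B).sum())))
c,r=cv2.minEnclosingCircle(a.astype(np.float32)); print(c,r)
c=np.array(c);A=a-c;B=b-c
d=np.degrees(np.arctan2(A[:,0]*B[:,1]-A[:,1]*B[:,0],(A*B).sum(1)));print(d,d.mean())
```

```text
[[ 619.2  -44.1]
 [ 622.  -139.9]
 [ 570.7  -25.8]
 [ 574.7 -161.4]
 [ 526.1 -142.8]] [[ 620.   -44.7]
 [ 621.4 -140.8]
 [ 571.7  -25.6]
 [ 573.7 -161.4]
 [ 525.6 -142.3]]
rigid rot deg (ccw+) -0.8125883163163153
(572.734375, -93.56053924560547) 67.85659790039062
[-0.78686569 -0.89757335 -0.8639133  -0.8488905  -0.63617364] -0.806683297509176
```

The table is 0.8° (about 2 mm) past the notch. I ease it back and then release straight up, slowly.

```bash
python3 -m inch '[[[0.005,0,0,0,0,-0.01,1],[0.01,0,0,0,0,-0.018,1],[0.01,0,0,0,0,-0.018,1],[0.01,0,-0.015,0,0,-0.018,1],[0.01,0,-0.03,0,0,-0.018,1],[0.01,0,-0.045,0,0,-0.018,1],[0.01,0,-0.06,0,0,-0.018,1],[0.01,0,-0.08,0,0,-0.018,1],[0.01,0,-0.1,0,0,-0.018,1],[0.01,0,-0.13,0,0,-0.018,1]]]'
python3 -m inch '[[[0,0,-0.04,0,0,0,1],[0,0,-0.12,0,0,0,1],[0,0,-0.22,0,0,0,1],[0,0,-0.32,0,0,0,1],[0,0,-0.4,0,0,0,1],[0,0.1,-0.47,0,0,0,1],[0,0.25,-0.52,0,0,0,1],[0,0.35,-0.54,0,0,0,1],[0,0.4,-0.55,0,0,0,1],[0,0.4,-0.55,0,0,0,1]]]'
python3 - <<'E'
from h import *
o=bot.get_obs(); print(o['tool_pos'],o['contact_force'],o['tcp_rot'])
cv2.imwrite('pics/w5.png',bot.capture('wrist')[:,:,::-1])
im=bot.capture('top')[:,:,::-1];cv2.imwrite('pics/t5.png',im)
s=bot.capture('scene')[:,:,::-1];cv2.imwrite('pics/s5.png',s)
cv2.imwrite('pics/s5z.png',cv2.resize(s[160:310,180:380],None,fx=4,fy=4,interpolation=cv2.INTER_CUBIC))
E
```

```text
time: 9.3
tool_pos: [434.7, -44.7, 104.9]
tcp_rot: [-3.141, -0.0, -2.035]
contact_force: [0.6, -0.3, 0.5]
grip_width: 0.4
time: 10.55
tool_pos: [363.1, -8.7, 215.1]
tcp_rot: [-3.141, 0.0, -2.035]
contact_force: [-0.1, -0.4, 1.0]
grip_width: 0.7
[363.11735534  -8.68889201 215.07834367] [-0.05484293 -0.38000202  0.96275804] [-3.14051425e+00  1.04409163e-04 -2.03500825e+00]
```

View pics/w5.png

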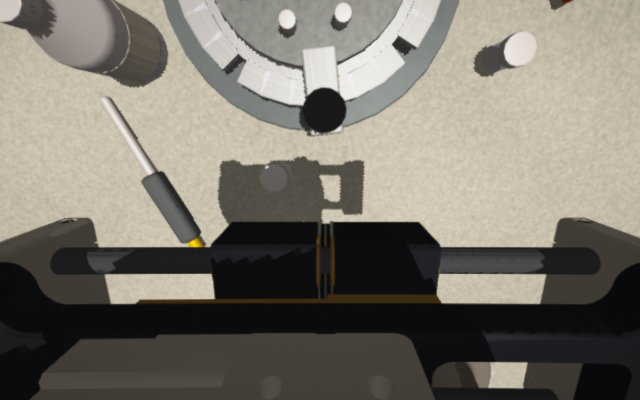

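View pics/t5.png

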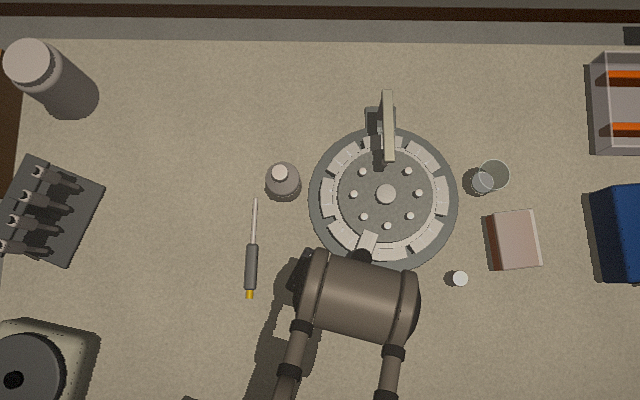

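View pics/s5z.png

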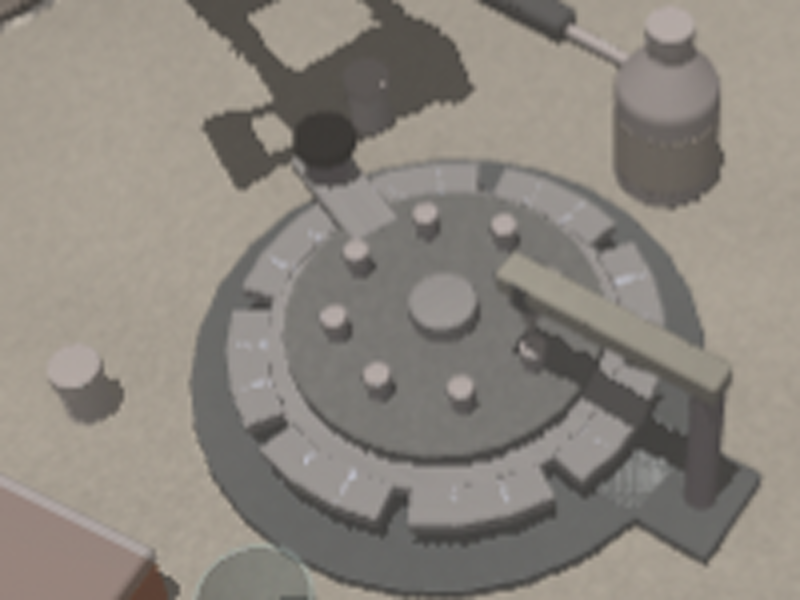

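The caps coincide with their starting pattern, the knob is at the next notch and pot_a stands in the gripper's shadow, unmoved. I check the knob height (up at 92, or caught at about 82) and the residual angle.

Run:
```python
from h import *
a0=np.radians(-156.1); h=np.array([573.3,-95.5])
def X(a,z): return np.array([*(h+147*np.array([np.cos(a),np.sin(a)])),z])
def fit(im,roi):
    x0,y0,x1,y1=roi; g=cv2.cvtColor(cv2.imread(im),cv2.COLOR_BGR2GRAY)[y0:y1,x0:x1]
    m=(g<48).astype(np.uint8); n,l,s,c=cv2.connectedComponentsWithStats(m); i=1+np.argmax(s[1:,4]); print(s[i]); return c[i]+[x0,y0]
p0=fit('pics/scene0.png',(220,210,248,236)); p1=fit('pics/s5.png',(250,185,272,206))
print(p0,p1)
print('observed d',p1-p0)
for z in (92,87,82): print(z, proj('scene',X(a0-np.pi/4,z))-proj('scene',X(a0,92)))
exec(open('/dev/stdin').read()) if 0 else None
A=cv2.imread('pics/top0.png');B=cv2.imread('pics/t5.png')
def caps(im):
    g=cv2.cvtColor(im,cv2.COLOR_BGR2GRAY).astype(float); out=[]
    for cx,cy in [(348,202),(503,200),(318,276),(539.5,272.5),(510,349),(351,350),(432,381)]:
        u,v=260+cx/3.4-.35,110+cy/3.3-.35
        x0,y0=int(round(u))-6,int(round(v))-6
        w=g[y0:y0+13,x0:x0+13]; w=np.clip(w-np.median(w)-25,0,None)
        yy,xx=np.mgrid[y0:y0+13,x0:x0+13]
        out.append(hit('top',((w*xx).sum()/w.sum(),(w*yy).sum()/w.sum()),78)[:2])
    return np.array(out)
a=caps(A);b=caps(B);c=np.array([572.7,-93.6]);a-=c;b-=c
print(np.degrees(np.arctan2(a[:,0]*b[:,1]-a[:,1]*b[:,0],(a*b).sum(1))))
im=cv2.imread('pics/w5.png');cv2.imwrite('pics/w5z.png',cv2.resize(im[60:150,260:390],None,fx=6,fy=6,interpolation=cv2.INTER_CUBIC))
o={'tool_pos':np.array([363.12,-8.69,215.08]),'tcp_rot':[-3.14051,1e-4,-2.035]}
for e in [(302.5,110),(345.5,110)]: print([hit('wrist',e,z,o)[:2] for z in (92,82)])
for z in (92,82): print(z, np.linalg.norm(hit('wrist',(302.5,110),z,o)-hit('wrist',(345.5,110),z,o)))
```

```text
Traceback (most recent call last):
ValueError: attempt to get argmax of an empty sequence
```

Run:
```python
from h import *
a0=np.radians(-156.1); h=np.array([573.3,-95.5])
def X(a,z): return np.array([*(h+147*np.array([np.cos(a),np.sin(a)])),z])
def fit(im,roi):
    x0,y0,x1,y1=roi; g=cv2.cvtColor(cv2.imread(im),cv2.COLOR_BGR2GRAY)[y0:y1,x0:x1]
    m=(g<g.min()+14).astype(np.uint8); n,l,s,c=cv2.connectedComponentsWithStats(m); i=1+np.argmax(s[1:,4]); print(g.min(),s[i]); return c[i]+[x0,y0]
p0=fit('pics/scene0.png',(220,210,248,236)); p1=fit('pics/s5.png',(250,185,272,206))
print('observed d',p1-p0)
for z in (92,87,82): print(z, proj('scene',X(a0-np.pi/4,z))-proj('scene',X(a0,92)))
A=cv2.imread('pics/top0.png');B=cv2.imread('pics/t5.png')
def caps(im):
    g=cv2.cvtColor(im,cv2.COLOR_BGR2GRAY).astype(float); out=[]
    for cx,cy in [(348,202),(503,200),(318,276),(539.5,272.5),(510,349),(351,350),(432,381)]:
        u,v=260+cx/3.4-.35,110+cy/3.3-.35
        x0,y0=int(round(u))-6,int(round(v))-6
        w=g[y0:y0+13,x0:x0+13]; w=np.clip(w-np.median(w)-25,0,None)
        yy,xx=np.mgrid[y0:y0+13,x0:x0+13]
        out.append(hit('top',((w*xx).sum()/w.sum(),(w*yy).sum()/w.sum()),78)[:2])
    return np.array(out)
a=caps(A);b=caps(B);c=np.array([572.7,-93.6]);a-=c;b-=c
print(np.degrees(np.arctan2(a[:,0]*b[:,1]-a[:,1]*b[:,0],(a*b).sum(1))))
im=cv2.imread('pics/w5.png');cv2.imwrite('pics/w5z.png',cv2.resize(im[60:150,260:390],None,fx=6,fy=6,interpolation=cv2.INTER_CUBIC))
```

```text
56 [  6   7  16  15 185]
53 [  3   3  16  14 175]
observed d [ 27.31274131 -28.90208494]
92 [ 27.95259221 -28.52445272]
87 [ 28.16873194 -27.29597278]
82 [ 28.3834924  -26.07515509]
[0.10315506 0.08774923 0.09866416 0.07523027 0.05837125 0.00913936
 0.14405046]
```

View pics/w5z.png

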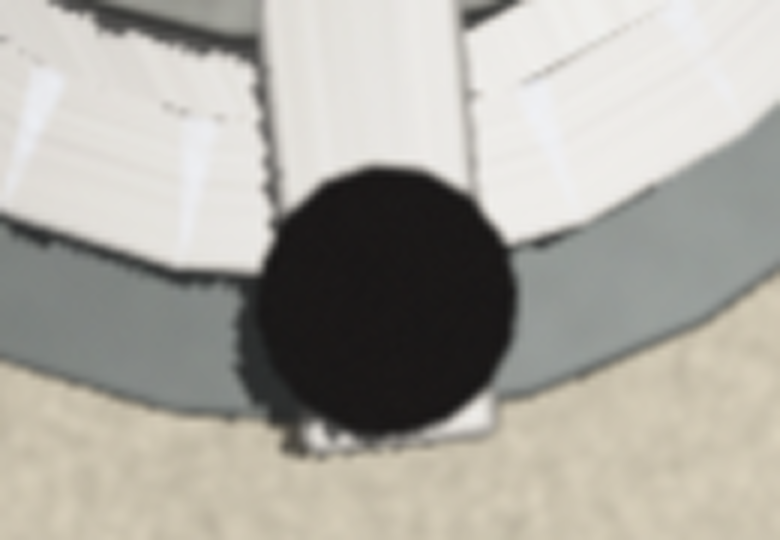

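The knob height fits 92 mm (fully up), and the cap pattern is within 0.1° of one exact notch. The arm is clear, so I hand the job in.

```bash
python3 -c "
from plant import bot
print(bot.close_job())"
```

```text
the job is handed in; nothing more can be done
None
```

The carousel is turned one notch clockwise and the plunger is back up and locked. With the fingers shut and not gripping, I pressed the knob about 13 mm down (about 7 N) and pushed it round 45°. I eased it back about 2 mm because it had gone slightly past the notch, then released it straight up. I handed in at about 10.7 s with the arm clear.

**Last checks:**
- **Angle:** the tube caps are within about 0.1° of exactly one notch.
- **Plunger:** in the scene camera the knob's position fits a 92 mm top (fully up), not the roughly 82 mm of a caught plunger.
- **Things around the carousel:** the pots, bottle, beaker, tip box and pipette look unmoved by eye; I did not measure them.

**Disagreements:** the top and scene cameras differed by about 6 mm on absolute position, so I worked from the wrist camera. I saw a steady sideways force of 2–3 N while pressing, probably from a small error in the arc radius, with no visible effect.

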